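# Lay out the shrimp tweezers and bring the tall food jar to the front

## Task

Set up for feeding the shrimp: first lay the tweezers down flat in the free half of the steel tray, midway along it and parallel to the spoon, with their tips toward the same end as the spoon's bowl, and let go of them. Then turn the jar carousel until the one tall jar stands in line with the pointer tab on the carousel's foot, and finish while keeping hold of the carousel, so that it stands still while someone opens the jar. Set the tweezers down rather than dropping them, and leave the spoon, dish, ceramic tube and air pump where they are.

Things in the scene. Friction and masses are not known exactly. Their poses are not given: they have to be found in the camera images.
- tweezers_center (a point): Centre of the loose stainless steel tweezers: 170 mm long, 10 mm high as they lie on their side, about 40 g, rigid (no spring). The point is at mid-length, half-way up, also the balance point within 5 mm. x runs along them to the tips, z is up. The middle 50 mm has parallel sides, 16 mm wide overall: grip there across y; they narrow to about 7 mm at both ends.
- tweezers_tip (a point): The tips of the tweezers, 85 mm from their centre along +x, half-way up.
- tray: Fixed shallow stainless steel tray, 240 mm (its x) by 140 mm (its y). Origin on the shelf under its centre. Floor 6 mm above the shelf; the rim is 5 mm wide and 9 mm above the shelf (3 mm above the floor). The spoon lies along the tray's x in its -y half, bowl at the +x end; the +y half is free.
- spoon: Loose steel feeding spoon, 152 mm long, lying in the tray about 38 mm to the -y side of the tray's centre line. Handle 9 mm wide, 5 mm high; round bowl 30 mm across at its +x end, 7 mm high. Origin on its underside, x towards the bowl. Leave it.
- carousel_base: Fixed grey foot of the carousel, a disc of 170 mm diameter, 12 mm high, origin on the shelf on the turning axis; its +x points along the pointer tab, which marks the front.
- pointer (a point): Tip of the pointer tab that sticks out from under the turntable, 151 mm from the turning axis along the foot's +x, 5 mm above the shelf.
- turntable: Wooden turntable disc, 224 mm diameter, top 24 mm above the shelf. Turns freely either way about the vertical, several turns, friction about 0.03 N m, no spring; stays where left. Origin on the axis, 14 mm above the shelf; x points to the tall jar. Also fixed on it, 75 mm from the axis at the other quarter turns: three squat jars, 52 mm diameter, tops 72 mm above the shelf. Grip on a post in the centre.
- tall_jar (a point): Centre of the top of the tall jar's lid, 116 mm above the shelf, 75 mm from the turning axis. The jar is 42 mm in diameter and fixed on the turntable. It is at the front when the turntable's x lines up with the x of carousel_base.
- carousel_grip (a point): Centre of the upright wooden grip plate on top of the centre post, on the turning axis, 156 mm above the shelf. The plate is 50 mm long (the turntable's x, towards the tall jar), 14 mm thick (y), 44 mm high (134 to 178 mm above the shelf). Pinch it across its thickness from above and twist.
- dish: Loose green plastic feeding dish, 80 mm diameter, 20 mm high, origin at its underside. Leave it.
- shrimp_tube: Loose grey ceramic tube lying along its x, 90 mm long, 42 mm diameter, origin at its underside. Leave it.
- air_pump: Loose small black air pump, 70 by 110 mm, 65 mm high with its knob, origin at its underside. Leave it.
Mind the look-alikes: they are no part of the job. Leave any purple or yellow look-alike of the part that bears tweezers_center alone.

How it is judged:
On the way, in this order (a step that is already met when the one before it is completed fails the run):
1. the gripped tweezers are lowered into the free half of the tray, rightly turned, less than about 15 mm above its floor (x of tweezers_center in the frame of tray between -0.03 and 0.03 m and y of tweezers_center in the frame of tray between -0.005 and 0.055 m and x of tweezers_tip in the frame of tray above 0.04 m and angle between the x axis of tweezers_center and the x axis of tray, either way round below 0.18 rad and z of tweezers_center in the frame of tray below 0.027 m and contact force between the fingers and tweezers above 0.3 N), for 0.05 s.
2. the tweezers lie flat, let go of and at rest in the free half of the tray, while the tall jar is not yet at the front (x of tweezers_center in the frame of tray between -0.03 and 0.03 m and y of tweezers_center in the frame of tray between -0.005 and 0.055 m and x of tweezers_tip in the frame of tray above 0.04 m and angle between the x axis of tweezers_center and the x axis of tray, either way round below 0.18 rad and z of tweezers_center in the frame of tray between 0.007 and 0.0175 m and contact force between the fingers and tweezers below 0.05 N and linear speed of tweezers below 0.02 m/s and not (x of tall_jar in the frame of carousel_base above 0 m and y of tall_jar in the frame of carousel_base between -0.012 and 0.012 m)), for 0.2 s.
3. the tall jar is in line with the pointer and the fingers hold the turntable still (x of tall_jar in the frame of carousel_base above 0 m and y of tall_jar in the frame of carousel_base between -0.012 and 0.012 m and contact force between the fingers and turntable above 1 N and angular speed of turntable below 0.06 rad/s), for 0.2 s.
At the end, for the whole second after the job is handed in: Tweezers released, at rest, flat in the tray's free half: within 30 mm of mid-length, 5 mm short of to 55 mm past the centre line, parallel within 10 deg, tips to bowl end. Tall jar within 12 mm of the pointer's line; fingers hold turntable still (over 1 N). Others within 30 mm of their start (all of step 3 and x of tweezers_center in the frame of tray between -0.03 and 0.03 m and y of tweezers_center in the frame of tray between -0.005 and 0.055 m and x of tweezers_tip in the frame of tray above 0.04 m and angle between the x axis of tweezers_center and the x axis of tray, either way round below 0.18 rad and z of tweezers_center in the frame of tray between 0.007 and 0.0175 m and contact force between the fingers and tweezers below 0.05 N and linear speed of tweezers below 0.02 m/s and distance of each of spoon, dish, shrimp_tube, air_pump from where it was at the start of the episode below 0.03 m); the arm keeps its last pose, push and grip.
It fails at once if the spoon is pushed more than 30 mm away (distance of spoon from where it was at the start of the episode above 0.03 m).
It fails at once if the dish is pushed more than 30 mm away (distance of dish from where it was at the start of the episode above 0.03 m).
It fails at once if the shrimp tube is pushed more than 30 mm away (distance of shrimp_tube from where it was at the start of the episode above 0.03 m).
It fails at once if the air pump is pushed more than 30 mm away (distance of air_pump from where it was at the start of the episode above 0.03 m).
It also fails if it takes over 72 s, if anything falls off the work surface, if the arm or the gripper's body presses on something with over 40 N, if the wrist force passes 120 N, or if a joint passes its speed limit or range.

## Robot

A 7-joint arm with a two-finger parallel gripper is mounted at the origin on the work surface. World frame = base frame: x ahead of the robot, y to its left, z up, the work surface at z = 0. Lengths are in m, angles in rad, forces in N, time in s.
With the tool pointing down it reaches from about 0.425 to 1.025 m from the base axis. Payload 9.4 kg.
Tool frame: the origin (TCP) lies between the finger pads; the fingertips stand 14 mm ahead of it and the grasp point (between the pads) lies 5 mm behind it; z points along the fingers, y is the line along which they close (so a half turn about z gives the same grasp; the last joint's range is limited). The gripper opens to 93 mm and grips with 3 to 60 N. Pads are 15 mm wide; open, the fingers measure 128 mm over their backs; the gripper's body (75 mm by 188 mm) begins 65 mm behind the grasp point.
Start: joints at [1.207, 0.599, -0.003, 1.599, 0.002, 0.943, -0.08], TCP at [0.205, -0.695, 0.233] pointing down, gripper open.
Joint ranges: [-2.57, 2.57], [-0.35, 1.97], [-1.29, 1.29], [0.11, 2.56], [-1.05, 4.19], [0.11, 1.86], [-2.63, 2.63]. Speed limits (rad/s): [2.22, 2.22, 3.01, 3.01, 3.14, 3.14, 3.14].

## Interface

Orientations are given as a unit quaternion [w, x, y, z].
In Python, from rig import r, vision gives the robot as it stands. The module is installed in compiled form; this text tells all that it offers.
- The arm moves only by the shell command python3 -m creep 'ROWS'. ROWS is JSON, a list of rows, each a list of 5 numbers: the shift along the tool's x, y, z in cm, then the turn about the tool's z in rad, then the closure in counts, from 0 (fully open) to 255 (shut). A call has 1 to 5 rows; each row is the pose to reach, as a shift and turn from the pose commanded when the call began, along the tool's axes at that moment; what a row does not reach only later rows make up. A row lasts 1/12 s, in which the tool goes at most 41.7 mm and 7.16 degrees, less where a joint would pass 70% of its speed; a pose out of reach is approached as far as the arm can. A call with a gripper value outside its range is refused whole. The fingers move at their own pace and stop on an object; the grip force is fixed at half the most. Time passes only in rows, so rows that repeat a pose let the fingers close. It gives the time, the measured TCP pose, the force, the opening and the grip force at its end, in the units of the state.
- r.read_state(): the state, without advancing time (a new reading comes with each control period).
- vision.read_camera(name): name is "scene" or "top"; returns a dict with "pixels" (384x512x3 uint8, blue, green, red), "intrinsics" (3x3 intrinsics, pixels), "distortion" ([k1, k2, p1, p2, k3] as OpenCV has them; the pictures are not rectified), "world_from_camera" (4x4, takes a point from camera to world coordinates). Camera axes: x right, y up, looking along -z (the intrinsics and any distortion apply to the point x, -y, -z); pixel columns grow to the right and rows downward; lengths in m; the calibration is good to about 2 mm. A picture is of the moment at which its call begins. There is no depth.
- r.sign_off(): hands the job in; it is judged then, once.
The state is a dict: "clock": time; "joint_positions": joint angles; "joint_velocities": joint speeds; "effort": joint torques, N m; "eef_pos": TCP position; "tool_rot": TCP orientation; "wrist_force": force on the tool from outside, world axes, zero at the start; "ft_torque": the same for the moment, N m; "gripper_width": finger opening in m; "finger_force": force on a finger pad.
Only numpy, scipy, OpenCV 4.12 (cv2) and the standard library are available. Lean on these libraries where they do the work, as an engineer would, in place of code of your own. Each camera call takes 0.05 s, during which the arm holds its last target. There are 200 camera calls.

## Working session

There is one attempt and no reset: what is moved stays moved. The work goes in short steps, Python scripts to look and compute and a shell command to move; the robot and the scene stay as the last step left them, time stands still between calls to the robot, and variables do not carry over. Pictures are saved under pics/ and viewed, at most 10 in all, crops included, and the job is handed in when it is done.

```bash
mkdir -p pics; cat > h.py <<'E'
import numpy as np, cv2
from rig import r, vision
def ray(c,uv):
    p=cv2.undistortPoints(np.array([[uv]],float),np.array(c["intrinsics"],float),np.array(c["distortion"],float))[0,0]
    T=np.array(c["world_from_camera"]); d=T[:3,:3]@np.array([p[0],-p[1],-1.]); return T[:3,3],d
def at(c,uv,z):
    o,d=ray(c,uv); return o+d*(z-o[2])/d[2]
def proj(c,P):
    T=np.linalg.inv(np.array(c["world_from_camera"])); q=T[:3,:3]@np.array(P)+T[:3,3]
    return cv2.projectPoints(np.array([[[q[0],-q[1],-q[2]]]]),np.zeros(3),np.zeros(3),np.array(c["intrinsics"],float),np.array(c["distortion"],float))[0][0,0]
E
python3 - <<'E'
from h import *
for n in("top","scene"):
    c=vision.read_camera(n); im=np.array(c["pixels"]); cv2.imwrite(f"pics/{n}0.png",cv2.resize(im,(800,600),interpolation=cv2.INTER_CUBIC)); cv2.imwrite(f"raw_{n}.png",im)
    print(n,np.round(c["world_from_camera"],3).tolist())
s=r.read_state(); print(s["clock"],s["eef_pos"],s["tool_rot"],s["gripper_width"])
E
```

```text
top [[-0.021, 0.995, -0.093, 0.347], [-1.0, -0.02, 0.013, -0.085], [0.012, 0.093, 0.996, 1.697], [0.0, 0.0, 0.0, 1.0]]
scene [[0.346, -0.769, 0.538, 1.126], [0.938, 0.285, -0.196, -0.314], [-0.003, 0.572, 0.82, 1.063], [0.0, 0.0, 0.0, 1.0]]
0.1 [ 0.20493367 -0.69498183  0.23185569] [-6.91511357e-04  9.89732207e-01  1.42932329e-01 -1.73419275e-04] 0.09279414647298571
```

View pics/top0.png

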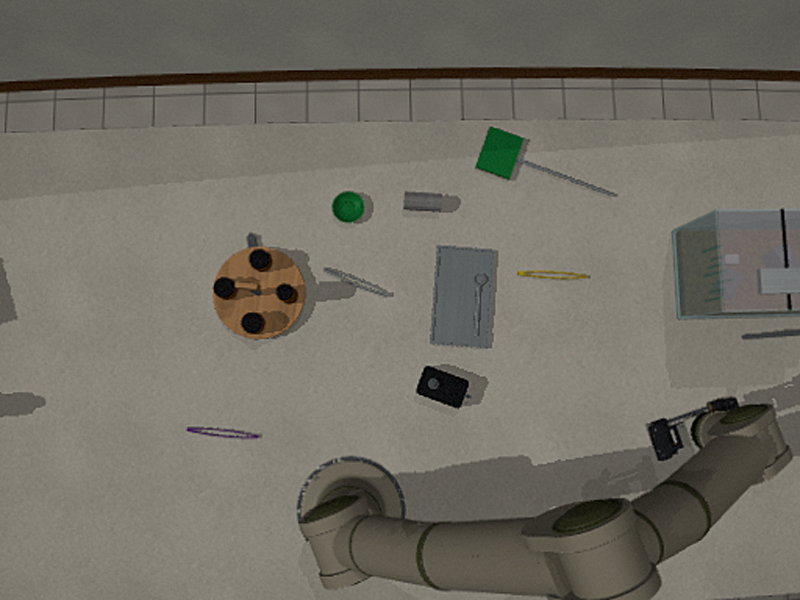

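View pics/scene0.png

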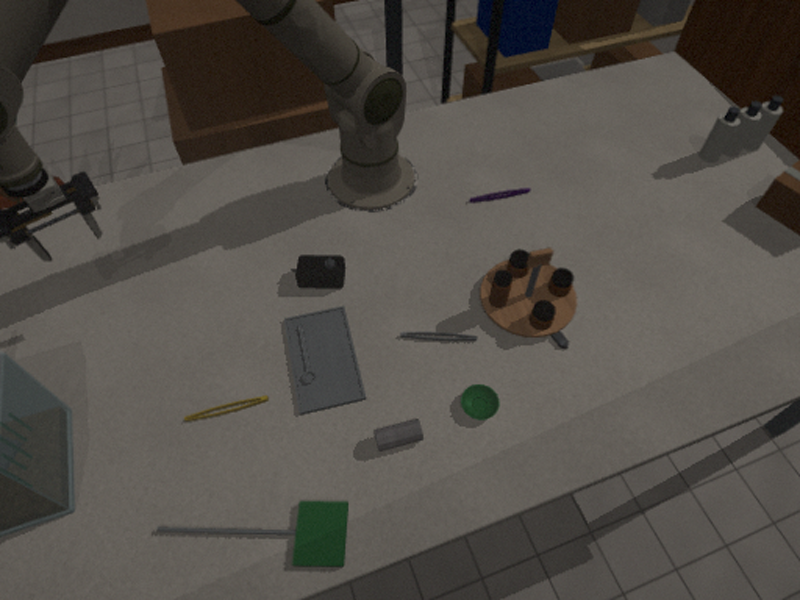

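Candidates for the tweezers, in 800x600 top-view pixels: steel tweezers at (358,282), purple look-alike at (223,432), yellow look-alike at (553,275), net handle at (570,178). I choose the steel ones at (358,282). The pointer tab is at (253,240). The tall jar looks like the one at (286,293), which is (502,288) in the scene view. Next is a close crop.

```bash
python3 - <<'E'
import cv2,numpy as np
t=cv2.imread("raw_top.png"); s=cv2.imread("raw_scene.png")
a=cv2.resize(t[160,0:0] if 0 else t[165:195,203:255],(800,462),interpolation=cv2.INTER_CUBIC)[:300*2]
a=cv2.resize(t[162:197,200:258],(400,241),interpolation=cv2.INTER_CUBIC)
b=cv2.resize(s[200:230,250:310],(400,200),interpolation=cv2.INTER_CUBIC)
c=cv2.resize(t[145:225,130:200],(400,457),interpolation=cv2.INTER_CUBIC)
cv2.imwrite("pics/crop.png",np.clip(np.hstack([np.vstack([a,b,np.zeros((16,400,3),np.uint8)]),c]).astype(float)*1.6,0,255).astype(np.uint8))
E
```

```text
(no output)
```

View pics/crop.png

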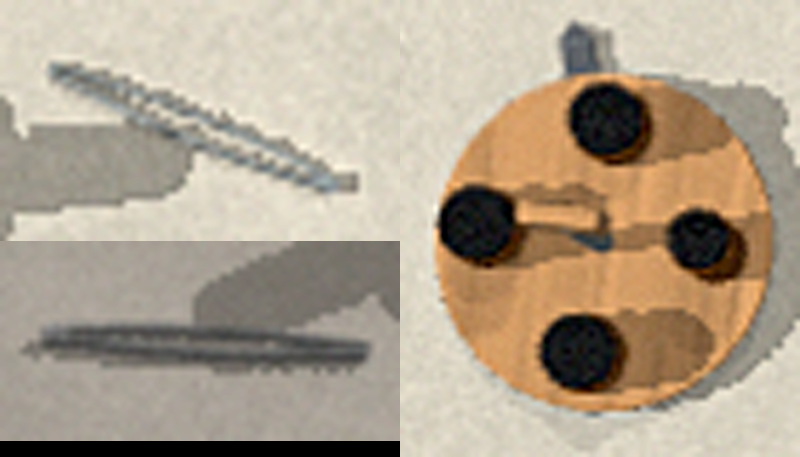

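The crop shows steel tweezers running from upper-left (a solid V end) to lower-right (an end with a small nub). The tall jar is the smaller lid at (286,293) of the full view. Which end holds the tips is unclear, so I'll look closer at the ends and measure at the same time.

```bash
python3 - <<'E'
from h import *
t=cv2.imread("raw_top.png"); s=cv2.imread("raw_scene.png")
f=lambda im,x0,y0,w,h:cv2.resize(im[y0:y0+h,x0:x0+w],(400,int(400*h/w)),interpolation=cv2.INTER_NEAREST)
L=np.vstack([f(t,203,166,52,28),f(t,325,168,58,16),f(t,115,268,58,16)])
R=np.vstack([f(s,250,206,60,18),f(s,112,250,64,22),f(s,295,116,50,18)])
H=max(len(L),len(R)); p=lambda a:np.vstack([a,np.zeros((H-len(a),400,3),np.uint8)])
cv2.imwrite("pics/ends.png",np.clip(np.hstack([p(L),p(R)])*1.8,0,255).astype(np.uint8))
ct=vision.read_camera("top"); cs=vision.read_camera("scene")
k=512/800
g=lambda x,y:(x*k-.2,y*k-.2)
for n,c,uv,z in[("twA top",ct,(203.+52*58/400-52*58/400+5,172),.005)]: pass
# tweezers via mask: end pixels from the crop
A=(200+55*58/400,162+70*35/241);B=(200+355*58/400,162+182*35/241)
a,b=at(ct,A,.005),at(ct,B,.005); print("tweez top",a.round(3),b.round(3),np.hypot(*(a-b)[:2]),"mid",((a+b)/2).round(4))
A=(250+365*60/400,200+(352-241)*30/200);B=(250+30*60/400,200+(350-241)*30/200)
a,b=at(cs,A,.005),at(cs,B,.005); print("tweez scene",a.round(3),b.round(3),np.hypot(*(a-b)[:2]),"mid",((a+b)/2).round(4))
# turntable disc by colour
for n,c,im in(("top",ct,t),("scene",cs,s)):
    hsv=cv2.cvtColor(im,cv2.COLOR_BGR2HSV); m=((hsv[...,1]>90)&(hsv[...,0]<20)&(hsv[...,2]>60)).astype(np.uint8)
    if n=="top": m[:130]=0; m[250:]=0
    m=cv2.morphologyEx(m,cv2.MORPH_CLOSE,np.ones((5,5)))
    cc=max(cv2.findContours(m,0,2)[0],key=cv2.contourArea)if n=="top" else None
    if cc is not None:
        hull=cv2.convexHull(cc)[:,0]; P=np.array([at(c,q,.024)[:2] for q in hull]); print("disc",cv2.minEnclosingCircle(P.astype(np.float32)))
# tray corners (top) 
hsv=cv2.cvtColor(t,cv2.COLOR_BGR2HSV); roi=np.zeros(t.shape[:2],np.uint8); roi[150:228,270:325]=1
m=((hsv[...,0]>85)&(hsv[...,0]<130)&(hsv[...,1]>20)).astype(np.uint8)*roi
m=cv2.morphologyEx(m,cv2.MORPH_CLOSE,np.ones((3,3)));cc=max(cv2.findContours(m,0,2)[0],key=cv2.contourArea)
P=np.array([at(ct,q,.009)[:2] for q in cc[:,0]]).astype(np.float32); R=cv2.minAreaRect(P); print("tray",R,cv2.boxPoints(R).round(3).tolist())
for n,c,uv,z in[("pointer top",ct,g(252,234),.005),("pointer scene",cs,g(566,347),.005),("jar top",ct,g(286,292),.116),("jar scene",cs,g(502,276),.116),("spoon bowl",ct,g(481,279),.012),("spoon end",ct,g(477,334),.009)]: print(n,at(c,uv,z).round(4))
E
```

```text
tweez top [0.575 0.052 0.005] [ 0.51  -0.111  0.005] 0.17567762833165942 mid [ 0.5428 -0.0293  0.005 ]
tweez scene [0.58  0.057 0.005] [ 0.518 -0.108  0.005] 0.1754199636391492 mid [ 0.5493 -0.0255  0.005 ]
disc ((0.5205157399177551, 0.2111530900001526), 0.11143364757299423)
tray ((0.39108672738075256, -0.2958763837814331), (0.02632814832031727, 0.0149748045951128), 88.73261260986328) [[0.382999986410141, -0.3089999854564667], [0.39800000190734863, -0.3089999854564667], [0.39899998903274536, -0.28299999237060547], [0.3840000033378601, -0.28299999237060547]]
pointer top [0.6658 0.2302 0.005 ]
pointer scene [0.6689 0.2338 0.005 ]
jar top [0.5105 0.1326 0.116 ]
jar scene [0.5122 0.1355 0.116 ]
spoon bowl [ 0.5436 -0.3236  0.012 ]
spoon end [ 0.4112 -0.31    0.009 ]
```

View pics/ends.png

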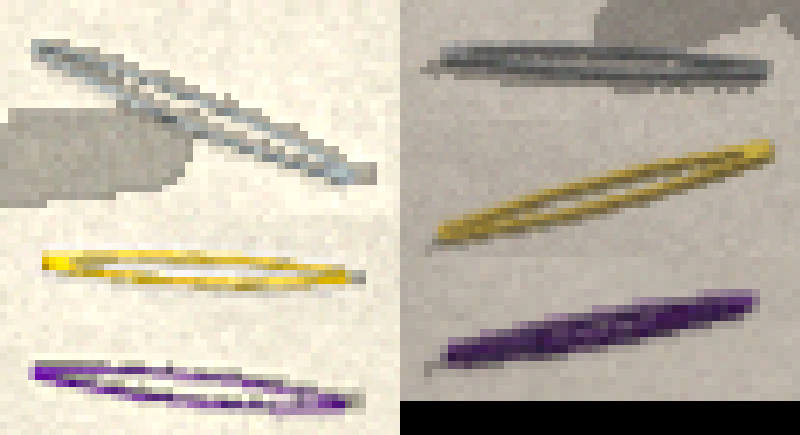

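The nub at the right end is only a shadow, and the two ends look much alike. The tips will show better once the tweezers are lifted toward the camera. Next I get the tray pose and the tool-frame offsets.

```bash
cat >> h.py <<'E'
from scipy.spatial.transform import Rotation as Ro
def tool():
    s=r.read_state(); q=np.array(s["tool_rot"]); return np.array(s["eef_pos"]),Ro.from_quat(q[[1,2,3,0]]).as_matrix()
def go(P,ydir):
    "shift cm in tool axes to P, turn about tool z so tool y is along ydir (mod pi)"
    p,R=tool(); d=R.T@(np.array(P)-p)*100; v=R.T@np.append(ydir,0); a=np.arctan2(-v[0],v[1]); a=(a+np.pi/2)%np.pi-np.pi/2
    s=r.read_state(); print("t",round(s["clock"],2),"p",p.round(4),"shift",d.round(2),"turn",round(a,3),"q7",round(s["joint_positions"][6],3),"w",round(s["gripper_width"],4))
E
python3 - <<'E'
from h import *
ct=vision.read_camera("top"); cs=vision.read_camera("scene"); k=.64; g=lambda x,y:(x*k-.2,y*k-.2)
for n,c,L in(("top",ct,[(438,246),(497,248),(492,348),(431,346)]),("scene",cs,[(297,413),(283,321),(345,308),(365,399)])):
    P=np.array([at(c,g(*q),.009) for q in L]); print(n,P[:,:2].round(3).tolist(),"c",P.mean(0).round(4))
for q in[(307,379),(301,328)]: print("spoon scene",at(cs,g(*q),.01).round(4))
d=np.array([.064,.164]); d/=np.hypot(*d); go([.547,-.025,.10],[-d[1],d[0]])
E
```

```text
top [[0.626, -0.222], [0.619, -0.366], [0.377, -0.345], [0.385, -0.199]] c [ 0.5018 -0.2829  0.009 ]
scene [[0.616, -0.363], [0.386, -0.338], [0.401, -0.195], [0.635, -0.223]] c [ 0.5096 -0.2798  0.009 ]
spoon scene [ 0.5487 -0.324   0.01  ]
spoon scene [ 0.4194 -0.3044  0.01  ]
t 0.3 p [ 0.205  -0.6953  0.2323] shift [ 51.76 -54.61  13.26] turn -0.912 q7 -0.08 w 0.0928
```

```bash
python3 -m creep '[[51.8,-54.6,0,0,0],[51.8,-54.6,0,0,0],[51.8,-54.6,0,0,0],[51.8,-54.6,0,0,0],[51.8,-54.6,0,0,0]]'; python3 - <<'E'
from h import *
go([.547,-.025,.10],[-.9315,.3636])
E
```

```text
clock: 0.72
eef_pos: [0.3003, -0.5081, 0.2327]
tool_rot: [0.0, 0.99, 0.143, 0.0]
wrist_force: [0.4, 0.1, -0.5]
gripper_width: 0.093
finger_force: 0.0
t 0.72 p [ 0.3003 -0.5081  0.2327] shift [ 37.31 -39.37  13.26] turn -0.912 q7 -0.353 w 0.093
```

```bash
python3 -m creep '[[37,-39,0,0,0],[37,-39,0,0,0],[37,-39,0,0,0],[37,-39,0,0,0],[37,-39,0,0,0]]' >/dev/null; python3 - <<'E'
from h import *
go([.547,-.025,.10],[-.9315,.3636])
E
```

```text
t 1.13 p [ 0.3952 -0.3225  0.2329] shift [ 22.97 -24.26  13.29] turn -0.912 q7 -0.737 w 0.0929
```

```bash
python3 -m creep '[[22.9,-24.2,6,-0.9,0],[22.9,-24.2,6,-0.9,0],[22.9,-24.2,6,-0.9,0],[22.9,-24.2,6,-0.9,0],[22.9,-24.2,6,-0.9,0]]' >/dev/null; python3 - <<'E'
from h import *
go([.547,-.025,.10],[-.9315,.3636])
E
```

```text
t 1.55 p [ 0.4884 -0.1398  0.1957] shift [12.67 -2.33  9.57] turn -0.281 q7 -0.65 w 0.0928
```

```bash
python3 -m creep '[[12.6,-2.3,5,-0.28,60],[12.6,-2.3,5,-0.28,60],[12.6,-2.3,5,-0.28,60],[12.6,-2.3,5,-0.28,60],[12.6,-2.3,5,-0.28,60]]' >/dev/null; python3 - <<'E'
from h import *
go([.547,-.025,.10],[-.9315,.3636])
E
```

```text
t 1.97 p [ 0.5476 -0.0238  0.1444] shift [-0.14 -0.01  4.44] turn -0.002 q7 -0.686 w 0.0717
```

```bash
python3 -m creep '[[-0.1,0,4,0,80],[-0.1,0,8,0,80],[-0.1,0,9.5,0,80],[-0.1,0,9.5,0,80],[-0.1,0,9.5,0,80]]' >/dev/null; python3 - <<'E'
from h import *
go([.547,-.025,.017],[-.9315,.3636])
c=vision.read_camera("scene"); im=np.array(c["pixels"]); u=proj(c,[.547,-.025,.01]).astype(int); x,y=u
k=np.clip(cv2.resize(im[y-40:y+35,x-50:x+50],(800,600),interpolation=cv2.INTER_CUBIC)*1.6,0,255); cv2.imwrite("pics/g1.png",k); print(u)
E
```

```text
t 2.38 p [ 0.5457 -0.03    0.0507] shift [ 0.52 -0.06  3.37] turn -0.008 q7 -0.755 w 0.0637
[279 215][ WARN:0@0.588] global loadsave.cpp:1063 imwrite_ Unsupported depth image for selected encoder is fallbacked to CV_8U.
```

View pics/g1.png

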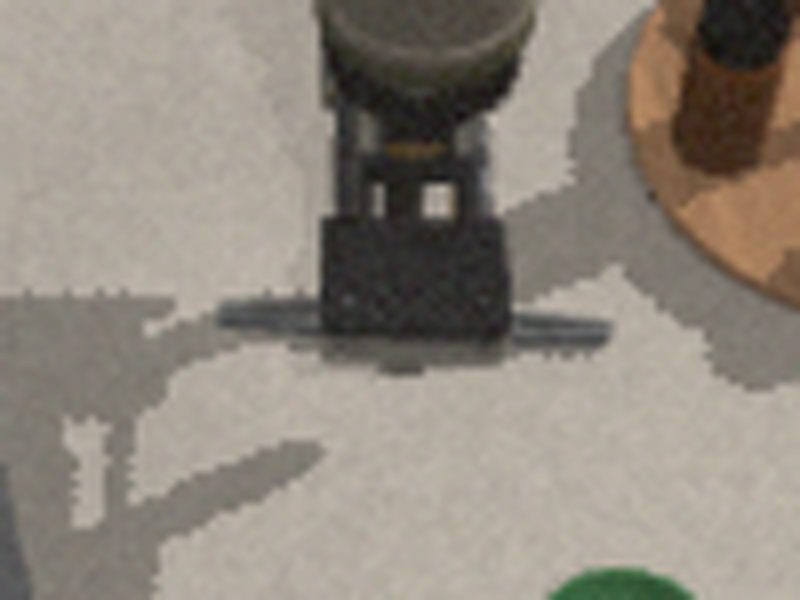

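The fingers (centre about 415,280) are astride the tweezers, which span 220 to 610 px. I descend and close.

```bash
python3 -m creep '[[0.3,0,1.5,0,80],[0.3,0,3,0,80],[0.3,0,3.4,0,80],[0.3,0,3.4,0,80],[0.3,0,3.4,0,80]]'; python3 -m creep '[[0,0,0,0,255],[0,0,0,0,255],[0,0,0,0,255],[0,0,0,0,255],[0,0,0,0,255]]';  python3 -m creep '[[0,0,0,0,255],[0,0,0,0,255],[0,0,0,0,255],[0,0,0,0,255],[0,0,0,0,255]]'
```

```text
clock: 2.85
eef_pos: [0.5479, -0.0265, 0.0179]
tool_rot: [0.0, 0.828, 0.561, 0.0]
wrist_force: [0.1, 0.0, 0.0]
gripper_width: 0.0637
finger_force: 0.0
clock: 3.27
eef_pos: [0.5474, -0.0261, 0.0169]
tool_rot: [0.0, 0.828, 0.561, 0.0]
wrist_force: [-0.6, -0.7, 0.6]
gripper_width: 0.0351
finger_force: 0.0
clock: 3.68
eef_pos: [0.5472, -0.0261, 0.0166]
tool_rot: [-0.0, 0.828, 0.561, -0.0]
wrist_force: [-0.3, 1.3, 0.4]
gripper_width: 0.0158
finger_force: 29.9
```

```bash
python3 -m creep '[[0,0,-4,0,255],[0,0,-8,0,255],[0,0,-12,0,255],[0,0,-16,0,255],[0,0,-20,0,255]]' ; python3 - <<'E'
from h import *
go([.72,-.15,.45],[-.9315,.3636])
E
```

```text
clock: 4.1
eef_pos: [0.5468, -0.0261, 0.2186]
tool_rot: [-0.0, 0.828, 0.561, -0.0]
wrist_force: [0.1, -0.1, -0.8]
gripper_width: 0.0159
finger_force: 29.9
t 4.1 p [ 0.5468 -0.0261  0.2186] shift [ -5.11  20.66 -23.15] turn -0.007 q7 -0.642 w 0.0159
```

```bash
for i in 1; do python3 -m creep '[[-5,20.6,-23,0,255],[-5,20.6,-23,0,255],[-5,20.6,-23,0,255],[-5,20.6,-23,0,255],[-5,20.6,-23,0,255]]' >/dev/null; done; python3 - <<'E'
from h import *
go([.72,-.15,.45],[-.9315,.3636])
E
```

```text
t 4.52 p [ 0.663  -0.1088  0.3718] shift [-1.72  6.83 -7.82] turn -0.007 q7 -0.439 w 0.0158
```

```bash
python3 -m creep '[[-1,5,-7,0,255],[-1,5,-7,0,255],[-1,5,-7,0,255],[-1,5,-7,0,255],[-1,5,-7,0,255]]' >/dev/null; python3 - <<'E'
from h import *
p,R=tool(); go([.72,-.15,.45],[-.9315,.3636])
P=p+R[:,2]*.011; out=[]
for n in("scene","top"):
    c=vision.read_camera(n); im=np.array(c["pixels"]); x,y=proj(c,P).round().astype(int); print(n,x,y,[proj(c,P+R[:,0]*s*.085).round(1) for s in(1,-1)])
    out.append(cv2.resize(im[max(y-40,0):y+40,max(x-65,0):x+65],(800,300 if n=="top" else 300),interpolation=cv2.INTER_CUBIC) if 0 else cv2.resize(im[max(y-24,0):y+24,max(x-64,0):x+64],(800,300),interpolation=cv2.INTER_CUBIC))
cv2.imwrite("pics/lift.png",np.clip(np.vstack(out)*1.6,0,255).astype(np.uint8))
E
```

```text
t 4.93 p [ 0.7047 -0.1351  0.4385] shift [-0.81  1.97 -1.15] turn -0.007 q7 -0.391 w 0.0156
scene 269 189 [array([307.7, 189.3]), array([230.9, 187.9])]
top 260 107 [array([232.9,  97.1]), array([288. , 117.4])]
```

View pics/lift.png

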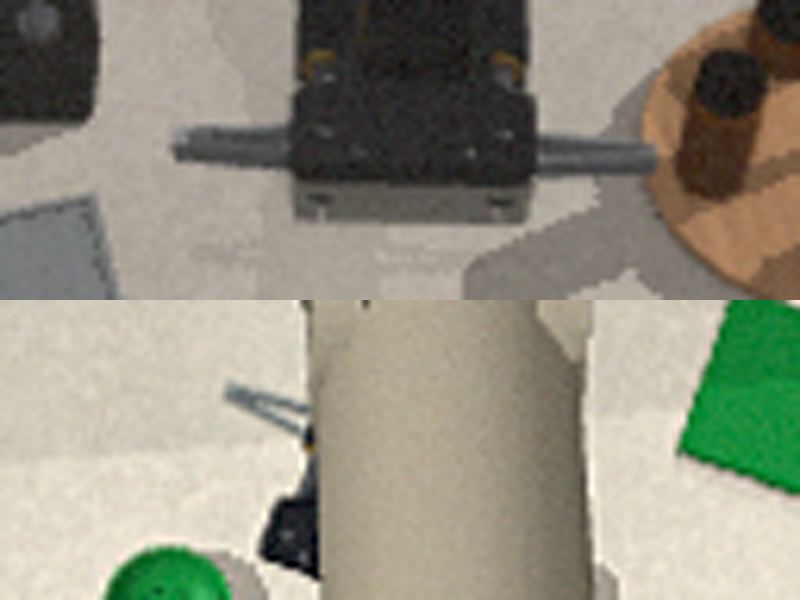

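The scene view shows both tweezer ends either side of the gripper: left end at (175,145), slightly thicker with a light cap, right end at (655,158). It isn't conclusive, so I move closer under the scene camera.

```bash
python3 -c "
from h import *
go([.82,-.22,.6],[-.9315,.3636])"; python3 -m creep '[[-4,13.5,-16,0,255],[-4,13.5,-16,0,255],[-4,13.5,-16,0,255],[-4,13.5,-16,0,255],[-4,13.5,-16,0,255]]' ; python3 - <<'E'
from h import *
p,R=tool(); go([.82,-.22,.6],[-.9315,.3636])
P=p+R[:,2]*.011
c=vision.read_camera("scene"); ims=[np.array(c["pixels"]).astype(float)]+[np.array(vision.read_camera("scene")["pixels"]).astype(float) for _ in range(5)]; im=np.mean(ims[2:],0); x,y=proj(c,P).round().astype(int); E=[proj(c,P+R[:,0]*s*.085).round().astype(int) for s in(-1,1)]; print(x,y,E)
cv2.imwrite("lift2raw.png",im)
o=[cv2.resize(im[e[1]-20:e[1]+20,e[0]-26:e[0]+26],(400,308),interpolation=cv2.INTER_CUBIC) for e in E]
cv2.imwrite("pics/lift2.png",np.clip(np.hstack(o)*1.8,0,255).astype(np.uint8))
E
```

```text
t 5.03 p [ 0.7041 -0.1348  0.4381] shift [ -3.66  13.87 -16.23] turn -0.006 q7 -0.391 w 0.0159
clock: 5.45
eef_pos: [0.7991, -0.2118, 0.5717]
tool_rot: [-0.005, 0.829, 0.559, 0.002]
wrist_force: [0.4, -0.7, -1.8]
gripper_width: 0.0157
finger_force: 29.9
t 5.45 p [ 0.7991 -0.2118  0.5717] shift [ 0.05  2.23 -2.84] turn -0.012 q7 -0.223 w 0.0157
249 198 [array([200, 197]), array([299, 199])][ WARN:0@2.383] global loadsave.cpp:1063 imwrite_ Unsupported depth image for selected encoder is fallbacked to CV_8U.
```

View pics/lift2.png

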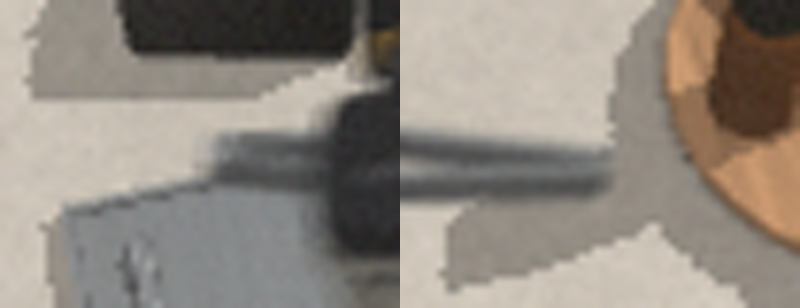

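```bash
python3 - <<'E'
from h import *
p,R=tool(); print(p)
P=p+R[:,2]*.011
c=vision.read_camera("scene"); ims=[np.array(c["pixels"]).astype(float)]+[np.array(vision.read_camera("scene")["pixels"]).astype(float) for _ in range(5)]; im=np.mean(ims,0); x,y=proj(c,P).round().astype(int); print(x,y)
f=lambda im:cv2.resize(im[y-18:y+18,x-60:x+60].astype(np.float32),(800,240),interpolation=cv2.INTER_NEAREST)
cv2.imwrite("pics/lift3.png",np.clip(np.vstack([f(im),f(ims[-1])])*2,0,255).astype(np.uint8))
E
```

```text
[ 0.79654552 -0.21130941  0.56740641]
249 198
```

View pics/lift3.png

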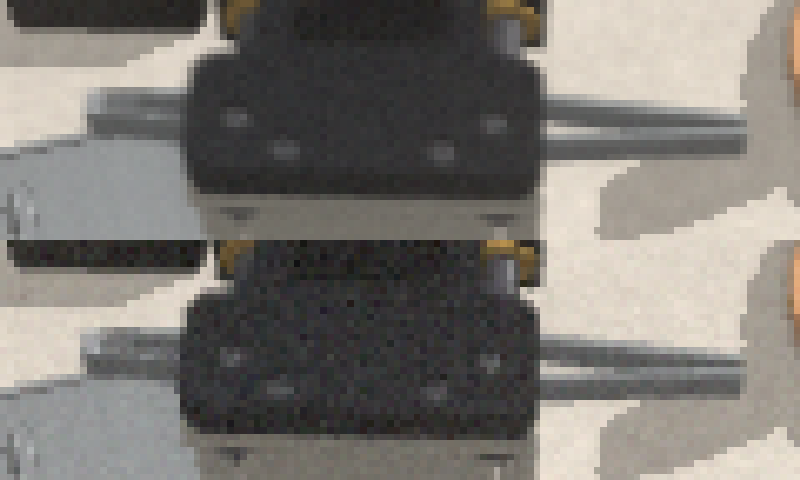

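Averaged still view: the right (+y) end's gap closes around 670 of 745 px. The left end is mostly hidden by the gripper body. I shift right to uncover the left end and compare the two ends in one view.

```bash
python3 -m creep '[[18,0,0,0.3,255],[18,0,0,0.3,255],[18,0,0,0.3,255],[18,0,0,0.3,255],[18,0,0,0.3,255]]' ; python3 -m creep '[[0,0,0,0,255],[0,0,0,0,255],[0,0,0,0,255]]'>/dev/null; python3 - <<'E'
from h import *
p,R=tool(); print(p)
P=p+R[:,2]*.011
c=vision.read_camera("scene"); ims=[np.array(c["pixels"]).astype(float)]+[np.array(vision.read_camera("scene")["pixels"]).astype(float) for _ in range(5)]; im=np.mean(ims,0).astype(np.float32); x,y=proj(c,P).round().astype(int); print(x,y)
cv2.imwrite("shift_raw.png",im.round().astype(np.uint8))
f=lambda im:cv2.resize(im[y-30:y+30,x-60:x+60],(800,400),interpolation=cv2.INTER_NEAREST)
# end strips resampled along the tweezers axis, 0.5 mm per px, top-face plane
o=[]
for s in(-1,1):
    W,H=80,50; M=np.zeros((H,W,2),np.float32)
    for i in range(H):
        for j in range(W): M[i,j]=proj(c,P+R[:,2]*-.005+R[:,0]*s*(.055+j*.0005)+R[:,1]*(i-H/2)*.0005)
    o.append(cv2.resize(cv2.remap(im,M,None,cv2.INTER_LINEAR),(400,200)))
cv2.imwrite("pics/shift.png",np.clip(np.vstack([f(im),np.hstack(o)])*1.9,0,255).astype(np.uint8))
E
```

```text
clock: 6.47
eef_pos: [0.8625, -0.039, 0.5631]
tool_rot: [-0.004, 0.903, 0.429, 0.003]
wrist_force: [-0.4, 0.4, 0.3]
gripper_width: 0.0155
finger_force: 29.9
[ 0.86050112 -0.04789726  0.56495654]
350 200
```

View pics/shift.png

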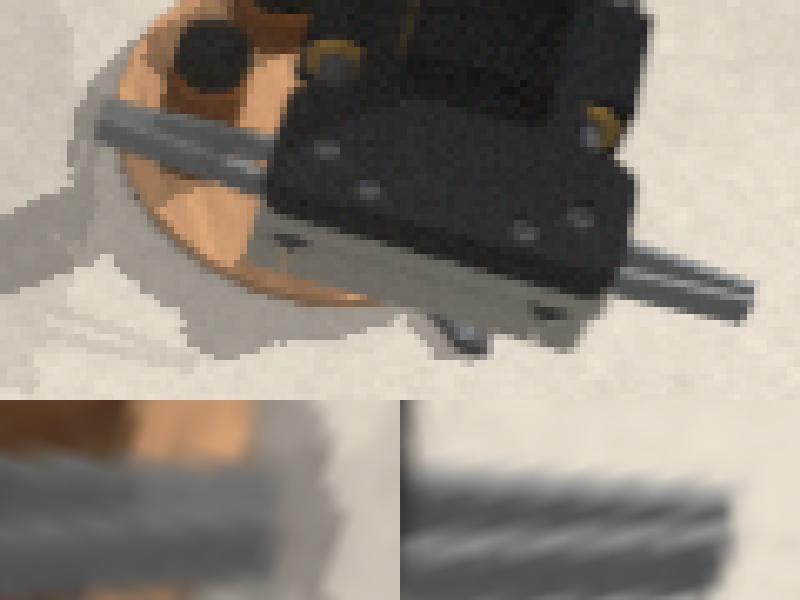

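The right (+tool x) end keeps two separate arms with a light line out to its tip at (750,290). The left end at (100,120) looks like a broad solid block. I confirm numerically by half-turning the tool so the other end gets the same background and light.

```bash
cat > prof.py <<'E'
from h import *
import sys
s=int(sys.argv[1]); im=cv2.imread(sys.argv[2]) if len(sys.argv)>2 else None
p,R=tool(); P=p+R[:,2]*.011; c=vision.read_camera("scene")
if im is None: im=np.mean([np.array(vision.read_camera("scene")["pixels"]).astype(float) for _ in range(5)],0)
a,b=proj(c,P),proj(c,P+R[:,0]*s*.085); u=(b-a)/np.linalg.norm(b-a); v=np.array([-u[1],u[0]]); v*=np.sign(v[1]); L=np.linalg.norm(b-a); print(p.round(3),a,b,r.read_state()["joint_positions"].__getitem__(6))
g=im.astype(np.float32).mean(2)
for mm in range(48,92,3):
    q=a+u*L*mm/85; m=np.array([[q+v*k for k in range(-7,8)]],np.float32); print(mm,cv2.remap(g,m,None,cv2.INTER_LINEAR)[0].astype(int))
E
python3 prof.py 1 shift_raw.png
```

```text
[ 0.861 -0.048  0.565] [350.19044147 200.18404935] [399.88545237 213.69386918] -0.6400736247595257
48 [23 22 23 25 26 25 25 24 24 22 19 19 19 27 46]
51 [24 24 24 25 25 25 25 26 24 21 19 20 21 34 54]
54 [40 37 27 27 25 26 26 25 28 25 25 37 56 69 77]
57 [105 105 100  85  62  42  38  45  63  50  42  48  74 111 113]
60 [111 112 115 102  74  49  43  55  66  52  44  46  83 114 116]
63 [114 113 114 104  76  53  44  54  72  47  43  48  91 114 115]
66 [116 115 113 108  81  53  43  60  62  47  44  51  88 115 115]
69 [115 114 114 107  84  59  46  57  66  44  44  45 102 115 116]
72 [114 115 115 113  88  57  45  63  60  45  43  57  93 115 115]
75 [115 115 115 113  93  65  45  65  64  43  44  49 111 115 114]
78 [116 115 115 114  93  65  51  66  60  45  44  64 102 114 113]
81 [115 116 115 114 102  72  45  70  55  43  43  59 109 115 116]
84 [116 117 116 115  98  73  57  64  56  43  43  68 109 115 114]
87 [116 117 117 115 108  78  49  78  49  43  46  71 111 115 114]
90 [115 116 116 115 111 108 109 102  93 100 111 113 117 118 117]
```

```bash
python3 -m creep '[[0,0,0,3.14,255],[0,0,0,3.14,255],[0,0,0,3.14,255],[0,0,0,3.14,255],[0,0,0,3.14,255]]'|tail -6; python3 -m creep '[[0,0,0,2.5,255],[0,0,0,2.5,255],[0,0,0,2.5,255],[0,0,0,2.5,255],[0,0,0,2.5,255]]' |head -3
```

```text
clock: 7.48
eef_pos: [0.8608, -0.0471, 0.5648]
tool_rot: [-0.004, 0.992, 0.125, 0.001]
wrist_force: [-0.0, -0.4, -0.5]
gripper_width: 0.0158
finger_force: 29.9
clock: 7.9
eef_pos: [0.8608, -0.0472, 0.5648]
tool_rot: [-0.004, 0.982, -0.186, -0.0]
```

```bash
python3 -m creep '[[0,0,0,1.9,255],[0,0,0,1.9,255],[0,0,0,1.9,255],[0,0,0,1.9,255],[0,0,0,1.9,255]]'|head -3; python3 -m creep '[[0,0,0,1.3,255],[0,0,0,1.3,255],[0,0,0,1.3,255],[0,0,0,1.3,255],[0,0,0,1.3,255]]' |head -3;  python3 -m creep '[[0,0,0,0.67,255],[0,0,0,0.67,255],[0,0,0,0.67,255],[0,0,0,0.67,255],[0,0,0,0.67,255]]' |head -3; python3 -m creep '[[0,0,0,0.05,255],[0,0,0,0.05,255],[0,0,0,0.05,255]]' |head -3; python3 prof.py -1
```

```text
clock: 8.32
eef_pos: [0.8608, -0.0471, 0.5648]
tool_rot: [-0.004, 0.878, -0.479, -0.001]
clock: 8.73
eef_pos: [0.85, -0.05, 0.5497]
tool_rot: [-0.004, 0.774, -0.634, -0.0]
clock: 9.15
eef_pos: [0.8017, -0.1049, 0.524]
tool_rot: [0.02, -0.686, 0.726, 0.027]
clock: 9.4
eef_pos: [0.7947, -0.1161, 0.522]
tool_rot: [0.02, -0.678, 0.734, 0.032]
[ 0.795 -0.116  0.522] [297.18942995 195.98365329] [339.19872077 184.26245014] -2.626711454765273
48 [20 27 28 24 24 23 24 23 24 25 24 24 24 25 26]
51 [19 20 29 25 24 23 23 25 23 24 24 25 23 24 26]
54 [19 17 22 22 22 23 23 24 23 24 24 23 24 24 25]
57 [19 21 23 23 22 23 23 25 24 24 24 23 24 24 24]
60 [24 22 23 23 23 23 25 24 24 25 24 23 23 24 24]
63 [24 24 23 23 23 23 23 25 25 24 24 24 25 24 26]
66 [52 43 29 23 24 24 24 24 24 24 24 24 24 24 24]
69 [78 78 62 39 26 22 22 23 24 24 25 24 25 25 22]
72 [83 86 83 72 36 25 23 22 23 25 23 25 33 35 28]
75 [80 83 83 73 41 26 24 24 24 23 21 25 32 38 37]
78 [76 77 77 69 47 28 23 25 24 22 24 24 23 31 29]
81 [80 78 79 80 65 39 29 26 25 24 25 24 23 24 25]
84 [80 77 69 60 48 50 53 46 39 31 29 28 26 26 25]
87 [66 57 46 42 41 43 42 51 59 51 53 52 49 47 43]
90 [43 41 41 41 41 45 57 63 62 57 57 58 58 58 58]
```

```bash
python3 - <<'E'
from h import *
im=cv2.imread("shift_raw.png").astype(np.float32)
a=np.array([350.19,200.18]); b=2*a-np.array([399.89,213.69]); u=(b-a)/np.linalg.norm(b-a); v=np.array([u[1],-u[0]]); v*=np.sign(v[1]); L=np.linalg.norm(b-a)
for mm in range(54,96,3):
    q=a+u*L*mm/85; m=np.array([[q+v*k for k in range(-7,8)]],np.float32); w=cv2.remap(im,m,None,cv2.INTER_LINEAR)[0]; print(mm,w.mean(1).astype(int),(w[:,2]-w[:,0]).astype(int))
go([.5,-.25,.4],[.106,.9944]); print(tool()[1].round(2))
E
python3 -m creep '[[0,0,0,-3,255],[0,0,0,-3,255],[0,0,0,-3,255],[0,0,0,-3,255],[0,0,0,-3,255]]'|head -3
```

```text
54 [32 30 33 46 45 44 47 51 48 44 43 38 47 62 68] [27 25 21  5  0  0  0  0  0  0  0 11 28 34 38]
57 [32 29 33 48 49 45 47 55 47 43 42 36 51 58 59] [27 24 20  6  0 -1  0  0  0  0  0 14 28 31 32]
60 [32 31 32 50 48 45 49 51 47 44 41 42 53 62 63] [24 23 21  4  0  0  0  0  0  0  2 14 28 33 34]
63 [30 32 36 46 51 46 50 53 46 45 47 60 64 64 65] [23 23 22 10  0  0  0  0  0  0  3 28 35 35 35]
66 [70 69 75 65 56 54 54 51 46 45 49 59 64 64 62] [41 40 43 17  2  0  0  0  0  0  7 25 34 34 29]
69 [78 76 72 66 60 57 57 53 46 46 49 59 61 57 67] [44 43 39 22  2  0  0  0  0  1  8 29 27 21  9]
72 [78 80 83 71 61 58 59 50 45 45 52 65 72 74 78] [44 46 47 24  4  0  0  1  0  0  5  8  9  8  8]
75 [79 82 80 68 60 58 57 51 46 47 58 77 79 78 80] [40 43 39 20  2  0  0  0  0  1  4  9  9  9  9]
78 [75 77 76 69 63 60 61 54 52 51 63 71 72 72 74] [10  9  8  7  2  0  0  2  2  2  5  7  8  8  8]
81 [84 79 76 72 71 71 71 70 70 71 73 78 76 74 80] [9 8 8 7 7 7 7 8 7 7 7 7 8 8 8]
84 [108 107  99  96  97  86  76  71  76  83  90  81  79  86  93] [12 11 10 11 10  8  8  8  8  9 10  9  9  9 10]
87 [109 108 105 102 102 101 101 101 101 101 101 102 101 103 103] [11 11 11 10 10 10 10 11 10 10 11 10 10 11 11]
90 [103 101 100 100  98 101 102 103 101 101 102 102 102 103 102] [11 11 10  9 11 11 10 11 11 10 11 11 11 10 11]
93 [100 100 100 100 100 101 100 100 102 103 101 102 102 101 101] [10 11 11 11 11 11 11 11 11 11 11 10 11 11 11]
t 9.7 p [ 0.7952 -0.1144  0.5215] shift [16.65 28.16 11.52] turn -1.541 q7 -2.627 w 0.0157
[[-0.08 -1.   -0.01]
 [-0.99  0.08  0.07]
 [-0.07  0.02 -1.  ]]
clock: 10.12
eef_pos: [0.795, -0.1148, 0.5216]
tool_rot: [-0.029, 0.873, -0.487, -0.024]
```

The -x end is a solid flat block (66 to 80 mm), so the +tool-x end holds the tips, and the tweezers' centre lies about 4 mm toward +x from the TCP. The tips must point to tray +x. I check the tool axes on the way back.

```bash
python3 -m creep '[[0,0,0,-2.4,255],[0,0,0,-2.4,255],[0,0,0,-2.4,255],[0,0,0,-2.4,255],[0,0,0,-2.4,255]]'|head -3;python3 -m creep '[[0,0,0,-1.8,255],[0,0,0,-1.8,255],[0,0,0,-1.8,255],[0,0,0,-1.8,255]]'|head -3; python3 - <<'E'
from h import *
go([.505,-.253,.3],[.106,.9944]); print(tool()[1].round(3))
E
```

```text
clock: 10.53
eef_pos: [0.795, -0.1148, 0.5216]
tool_rot: [-0.035, 0.98, -0.195, -0.014]
clock: 10.87
eef_pos: [0.795, -0.1148, 0.5216]
tool_rot: [-0.037, 0.998, 0.054, -0.005]
t 10.87 p [ 0.795  -0.1148  0.5216] shift [-30.19  12.27  21.47] turn 0.214 q7 -1.021 w 0.0156
[[ 0.994  0.107 -0.013]
 [ 0.107 -0.991  0.074]
 [-0.005 -0.075 -0.997]]
```

The tool kept a 4° tilt from the range limit. With the tweezers along tray x it is only a roll about their axis, which is harmless. I go over the tray.

```bash
python3 -m creep '[[-30.2,12.3,21.5,0,255],[-30.2,12.3,21.5,0,255],[-30.2,12.3,21.5,0,255],[-30.2,12.3,21.5,0,255],[-30.2,12.3,21.5,0,255]]'|head -2; python3 - <<'E'
from h import *
go([.505,-.253,.2],[.106,.9944])
E
```

```text
clock: 11.28
eef_pos: [0.6379, -0.188, 0.4023]
t 11.28 p [ 0.6379 -0.188   0.4023] shift [-13.77   6.62  19.87] turn 0.209 q7 -0.766 w 0.0159
```

```bash
python3 -m creep '[[-13.5,6.5,19.5,0.2,255],[-13.5,6.5,19.5,0.2,255],[-13.5,6.5,19.5,0.2,255],[-13.5,6.5,19.5,0.2,255],[-13.5,6.5,19.5,0.2,255]]'|head -2; python3 - <<'E'
from h import *
go([.505,-.253,.06],[.106,.9944])
E
```

```text
clock: 11.7
eef_pos: [0.5282, -0.2418, 0.2341]
t 11.7 p [ 0.5282 -0.2418  0.2341] shift [-1.85  2.59 17.31] turn 0.009 q7 -0.635 w 0.0156
```

```bash
python3 -m creep '[[-0.8,2.2,4,0,255],[-0.8,2.2,8,0,255],[-0.8,2.2,12,0,255],[-0.8,2.2,14,0,255],[-0.8,2.2,14,0,255]]'|head -2; python3 -m creep '[[0,0,0,0,255],[0,0,0,0,255]]'|head -2; python3 - <<'E'
from h import *
go([.505,-.253,.0235],[.106,.9944]); print(tool()[1].round(3))
E
```

```text
clock: 12.12
eef_pos: [0.5154, -0.251, 0.0902]
clock: 12.28
eef_pos: [0.5178, -0.2535, 0.0955]
t 12.28 p [ 0.5178 -0.2535  0.0955] shift [-1.14  0.59  7.2 ] turn 0.007 q7 -0.426 w 0.0157
[[ 0.995 -0.1   -0.012]
 [-0.099 -0.992  0.073]
 [-0.019 -0.071 -0.997]]
```

```bash
python3 -m creep '[[-1.1,0.6,2,0,255],[-1.1,0.6,4,0,255],[-1.1,0.6,6,0,255],[-1.1,0.6,6.6,0,255],[-1.1,0.6,6.6,0,255]]'|head -4; python3 -m creep '[[0,0,0,0,255]]'>/dev/null; python3 - <<'E'
from h import *
go([.505,-.253,.0235],[.106,.9944])
E
```

```text
clock: 12.7
eef_pos: [0.5051, -0.2527, 0.0286]
tool_rot: [-0.037, 0.998, -0.05, -0.008]
wrist_force: [-0.2, 1.2, -0.5]
t 12.78 p [ 0.5053 -0.2532  0.0295] shift [-0.02  0.03  0.6 ] turn 0.007 q7 -0.313 w 0.0161
```

```bash
python3 -m creep '[[0,0,0.3,0,255],[0,0,0.6,0,255],[0,0,0.6,0,255]]'; python3 -m creep '[[0,0,0.1,0,255],[0,0,0.1,0,255]]'
```

```text
clock: 13.03
eef_pos: [0.5053, -0.2526, 0.0229]
tool_rot: [-0.036, 0.998, -0.05, -0.008]
wrist_force: [0.6, -0.9, 4.1]
gripper_width: 0.0158
finger_force: 29.9
clock: 13.2
eef_pos: [0.5053, -0.2526, 0.0227]
tool_rot: [-0.037, 0.998, -0.05, -0.007]
wrist_force: [-1.8, 1.4, 14.1]
gripper_width: 0.0155
finger_force: 30.0
```

Contact with the floor. I open to about 45 mm without moving, then lift straight up.

```bash
python3 -m creep '[[0,0,-0.1,0,170],[0,0,-0.1,0,150],[0,0,-0.1,0,140],[0,0,-0.1,0,140],[0,0,-0.1,0,140]]'; python3 -m creep '[[0,0,-2,0,140],[0,0,-5,0,140],[0,0,-9,0,140],[0,0,-13,0,140],[0,0,-17,0,100]]'|head -3; python3 - <<'E'
from h import *
go([.52,.21,.3],[1,0]); print(tool()[1].round(3))
E
```

```text
clock: 13.62
eef_pos: [0.5046, -0.2514, 0.0221]
tool_rot: [-0.037, 0.998, -0.05, -0.009]
wrist_force: [-0.1, 4.3, 6.1]
gripper_width: 0.0404
finger_force: 3.2
clock: 14.03
eef_pos: [0.506, -0.2649, 0.193]
tool_rot: [-0.037, 0.998, -0.05, -0.009]
t 14.03 p [ 0.506  -0.2649  0.193 ] shift [ -3.56 -48.03  -7.18] turn 1.47 q7 -0.551 w 0.0451
[[ 0.995 -0.101 -0.015]
 [-0.099 -0.992  0.074]
 [-0.022 -0.072 -0.997]]
```

```bash
for k in 1; do python3 -m creep '[[-3.6,-48,-8,0,80],[-3.6,-48,-8,0,80],[-3.6,-48,-8,0,80],[-3.6,-48,-8,0,80],[-3.6,-48,-8,0,80]]'|head -2; done; python3 -m creep '[[-2,-24,-5,-1,80],[-2,-24,-5,-1,80],[-2,-24,-5,-1,80],[-2,-24,-5,-1,80],[-2,-24,-5,-1,80]]'|head -2; python3 - <<'E'
from h import *
go([.522,.212,.26],[.992,-.125]); print(tool()[1].round(3))
E
```

```text
clock: 14.45
eef_pos: [0.5119, -0.0607, 0.2411]
clock: 14.87
eef_pos: [0.5158, 0.1399, 0.2987]
t 14.87 p [0.5158 0.1399 0.2987] shift [ 4.08 -5.61  4.38] turn -0.915 q7 -0.866 w 0.0641
[[ 0.862  0.506 -0.013]
 [ 0.506 -0.859  0.074]
 [ 0.026 -0.071 -0.997]]
```

```bash
python3 - <<'E'
from h import *
c=vision.read_camera("top")
for a,b in[((515,205),(602,212)),((515,222),(600,230))]:
    A,B=[at(c,(130+(x-400)*70/400,145+y*80/457),.178) for x,y in(a,b)]; print("plate",A.round(4),B.round(4))
im=np.array(c["pixels"]); s=np.array(vision.read_camera("scene")["pixels"])
o=np.hstack([cv2.resize(im[150:230,270:330],(400,533),interpolation=cv2.INTER_CUBIC),cv2.resize(s[185:275,170:240],(400,533),interpolation=cv2.INTER_CUBIC)])
cv2.imwrite("pics/tray.png",np.clip(o.astype(float)*1.6,0,255).astype(np.uint8))
E
```

```text
plate [0.5262 0.2355 0.178 ] [0.5209 0.1835 0.178 ]
plate [0.516  0.2355 0.178 ] [0.5102 0.1847 0.178 ]
```

View pics/tray.png

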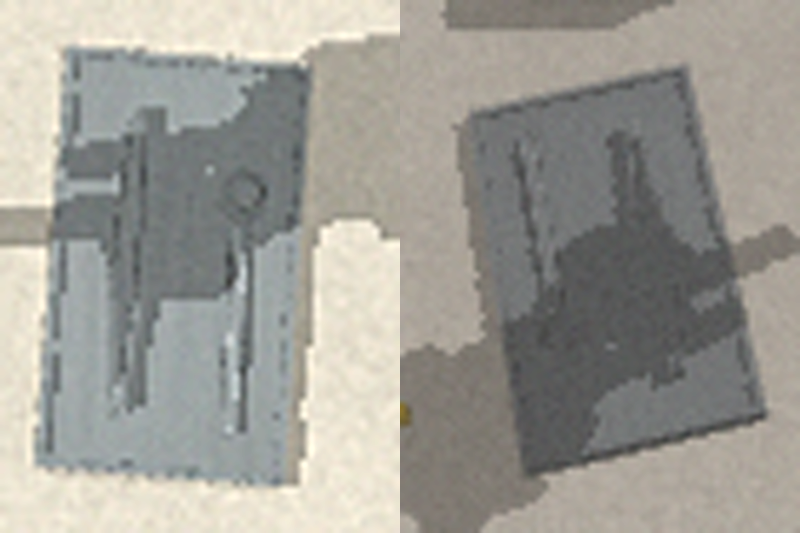

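```bash
python3 -m creep '[[4,-5.6,2,-0.92,80],[4,-5.6,2,-0.92,80],[4,-5.6,2,-0.92,80],[4,-5.6,2,-0.92,80],[4,-5.6,2,-0.92,80]]'|head -2; python3 -m creep '[[0,0,0,-0.3,80],[0,0,0,-0.3,80],[0,0,0,-0.3,80]]'|head -2; python3 - <<'E'
from h import *
go([.522,.212,.155],[.992,-.125]); print(tool()[1].round(3))
E
```

```text
clock: 15.38
eef_pos: [0.5225, 0.2077, 0.2825]
clock: 15.63
eef_pos: [0.5226, 0.2069, 0.2829]
t 15.63 p [0.5226 0.2069 0.2829] shift [-0.42  0.16 12.79] turn 0.01 q7 -0.185 w 0.0639
[[ 0.115  0.993 -0.014]
 [ 0.991 -0.114  0.074]
 [ 0.072 -0.022 -0.997]]
```

The tray view shows the tweezers lying in the free half, from (150,105) to (125,410), parallel to the untouched spoon. Now I lower onto the grip plate and pinch.

```bash
python3 -m creep '[[-0.4,0.1,4,0,80],[-0.4,0.1,8,0,80],[-0.4,0.1,11,0,80],[-0.4,0.1,12.8,0,80],[-0.4,0.1,12.8,0,80]]'|sed -n 1,4p; python3 -m creep '[[0,0,0,0,80],[0,0,0,0,180],[0,0,0,0,255],[0,0,0,0,255],[0,0,0,0,255]]'; python3 -m creep '[[0,0,0,0,255],[0,0,0,0,255],[0,0,0,0,255],[0,0,0,0,255],[0,0,0,0,255]]'; python3 -c "
from h import *
go([.521,.211,.155],[.992,-.125]);print(r.read_state()['ft_torque'])"
```

```text
clock: 16.05
eef_pos: [0.5195, 0.212, 0.1515]
tool_rot: [-0.033, 0.748, 0.662, 0.016]
wrist_force: [0.1, 0.2, 0.8]
clock: 16.47
eef_pos: [0.5219, 0.2133, 0.1563]
tool_rot: [-0.032, 0.748, 0.663, 0.02]
wrist_force: [-0.5, -1.0, 0.0]
gripper_width: 0.0419
finger_force: 0.0
clock: 16.88
eef_pos: [0.5224, 0.213, 0.1554]
tool_rot: [-0.032, 0.748, 0.663, 0.02]
wrist_force: [0.4, 0.3, 0.2]
gripper_width: 0.0141
finger_force: 30.0
t 16.88 p [0.5224 0.213  0.1554] shift [-0.22 -0.12  0.03] turn 0.004 q7 -0.035 w 0.0141
[-0.20632528 -1.20300687 -0.06474579]
```

```bash
python3 -m creep '[[0,0,0,-0.1,255],[0,0,0,-0.2,255],[0,0,0,-0.3,255],[0,0,0,-0.4,255],[0,0,0,-0.5,255]]'; python3 -m creep '[[0,0,0,-0.1,255],[0,0,0,-0.2,255],[0,0,0,-0.3,255],[0,0,0,-0.4,255],[0,0,0,-0.5,255]]'
```

```text
clock: 17.3
eef_pos: [0.5218, 0.213, 0.1553]
tool_rot: [-0.026, 0.559, 0.828, 0.027]
wrist_force: [3.9, -0.2, 0.9]
gripper_width: 0.0144
finger_force: 30.1
clock: 17.72
eef_pos: [0.5215, 0.2126, 0.1552]
tool_rot: [-0.019, 0.336, 0.941, 0.032]
wrist_force: [3.0, -0.2, 0.9]
gripper_width: 0.0149
finger_force: 30.5
```

```bash
python3 -m creep '[[0,0,0,-0.1,255],[0,0,0,-0.2,255],[0,0,0,-0.3,255],[0,0,0,-0.4,255],[0,0,0,-0.5,255]]'>/dev/null; python3 -m creep '[[0,0,0,-0.1,255],[0,0,0,-0.2,255],[0,0,0,-0.3,255],[0,0,0,-0.33,255],[0,0,0,-0.33,255]]'; python3 - <<'E'
from h import *
R=tool()[1]; print("tool x angle deg",np.degrees(np.arctan2(R[1,0],R[0,0])))
# tall jar lid: darkest blob near its expected place in the scene view; pointer re-check
c=vision.read_camera("scene"); im=np.array(c["pixels"]); a=np.radians(7.8); e=np.array([.522+.075*np.cos(a),.212+.075*np.sin(a),.116]); print("expected px",proj(c,e))
g=im.mean(2); x,y=proj(c,e).astype(int); m=(g[y-18:y+18,x-18:x+18]<28).astype(np.uint8); n,l,st,ce=cv2.connectedComponentsWithStats(m)
for i in range(1,n):
    if st[i,4]>25: print(st[i],at(c,ce[i]+[x-18,y-18],.116).round(4))
cv2.imwrite("fin.png",np.clip(cv2.resize(im[y-50:y+40,x-60:x+60],(800,600)).astype(float)*1.6,0,255).astype(np.uint8))
E
```

```text
clock: 18.55
eef_pos: [0.5212, 0.2118, 0.1552]
tool_rot: [-0.005, -0.069, 0.997, 0.037]
wrist_force: [-0.3, -3.2, 5.8]
gripper_width: 0.0159
finger_force: 30.5
tool x angle deg -172.0483965819609
expected px [355.91498613 188.11983733]
[ 11   0  15  26 264] [0.5707 0.2343 0.116 ]
[ 9 25 11 11 46] [0.6333 0.1826 0.116 ]
```

```bash
python3 -m creep '[[0,0,0,0,255],[0,0,0,0,255],[0,0,0,0,255],[0,0,0,0,255],[0,0,0,0,255]]'; python3 - <<'E'
from h import *
print(r.sign_off())
E
```

```text
clock: 19.02
eef_pos: [0.5212, 0.2117, 0.1552]
tool_rot: [-0.005, -0.068, 0.997, 0.037]
wrist_force: [0.4, -3.7, 5.3]
gripper_width: 0.0159
finger_force: 30.5
the job is handed in; nothing more can be done
None
```

I handed the job in at 19 s: the tweezers are released flat in the tray's free half, judged from the images to have their tips toward the bowl end, and the tall jar is turned to within about 1° of the pointer by my measurements, with the gripper still holding the carousel; the hand-in gave no verdict.

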